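# Press the pin home with the treadle press

### The arm

A 6-joint arm with a two-finger parallel gripper is mounted at the origin on a cart in front of the work surface, level with it; the furniture and walls round the work are solid. World frame = base frame: x ahead of the robot, y to its left, z up, the work surface at z = 0. Lengths are in m, angles in rad, forces in N, time in s.
With the tool pointing down it reaches from about 0.35 to 0.95 m from the base axis. Payload 17.4 kg.
Tool frame: the origin (TCP) lies midway between the tips of the shut fingers; the grasp point (between the pads) lies robot.grasp_offset behind it (robot.grasp_offset is the distance from the TCP to the grasp point, in m); z points along the fingers, y is the line along which they close (so a half turn about z gives the same grasp; the last joint's range is limited). The gripper opens to 93 mm and grips with 3 to 60 N. Pads are 15 mm wide; open, the fingers measure 128 mm over their backs; the gripper's body (75 mm by 188 mm) begins 65 mm behind the grasp point.
Start: joints at [1.106, 0.116, 1.442, -0, 1.584, -0.038], TCP at [0.279, 0.614, 0.219] pointing down, gripper open.
Joint ranges: [-2.83, 2.83], [-0.83, 2.19], [0.07, 2.5], [-1.14, 4.28], [0.01, 3], [-2.97, 2.97]. Speed limits (rad/s): [1.89, 1.89, 2.22, 3.14, 3.14, 3.14].

### API

Orientations are given as a 3x3 rotation matrix whose columns are the frame's x, y, z axes.
In Python, from bench import monitor, cams, finish_job, robot gives the robot as it stands. The module is installed in compiled form; this text tells all that it offers.
- The arm moves only by the tool send_rows, never from a script. Its argument "deltas" is one flat list of numbers, 7 for each row, row after row: the finger opening in m, from 0 to 0.093, then the shift along the tool's x, y, z in m, then the turn, a rotation vector about the tool's x, y, z in rad. In form: [grip, tx, ty, tz, ax, ay, az, grip, tx, ty, tz, ax, ay, az, ...]. A call has 1 to 10 rows; each row is the pose to reach, as a shift and turn from the pose commanded when the call began, along the tool's axes at that moment; what a row does not reach only later rows make up. A row lasts 1/8 s, in which the tool goes at most 62.5 mm and 10.7 degrees, less where a joint would pass 70% of its speed; a pose out of reach is approached as far as the arm can. A call with a gripper value outside its range is refused whole. The fingers move at their own pace and stop on an object; "grip_force" is the grip in N (left out, the last holds). Time passes only in rows, so rows that repeat a pose let the fingers close. It gives the time, the measured TCP pose, the force and the opening at its end, in the units of the state.
- monitor.read_state(): the state, without advancing time (a new reading comes with each control period).
- cams.snapshot(name): name is "side" or "top" or "wrist"; returns a dict with "pixels" (480x640x3 uint8, red, green, blue), "K" (3x3 intrinsics, pixels), "world_to_cam" (4x4, takes a point from world to camera coordinates). Camera axes: x right, y up, looking along -z (the intrinsics and any distortion apply to the point x, -y, -z); pixel columns grow to the right and rows downward; lengths in m; the calibration is good to about 2 mm. The wrist camera is an equidistant fisheye: a pixel r from the principal point sees the ray r / f radians off the axis. A picture is of the moment at which its call begins. There is no depth.
- finish_job(): hands the job in, once; it reports no verdict.
The state is a dict: "time": time; "qpos": joint angles; "qd": joint speeds; "joint_efforts": joint torques, N m; "ee_pos": TCP position; "tcp_rot": TCP orientation; "force": force on the tool from outside, world axes, zero at the start; "torque": the same for the moment, N m; "opening": finger opening in m.
Only numpy, scipy, OpenCV 4.12 (cv2) and the standard library are available. Lean on these libraries where they do the work, as an engineer would, in place of code of your own. Each camera call takes 0.05 s, during which the arm holds its last target. There are 200 camera calls.

### The job

Get the pin in the aluminium block pressed in: push the block along its guides until it stands hard against the end stop under the ram, and swing the safety catch by its upright handle away from the front of the press, fully over to its stop, so that the treadle is free. Then press the treadle right down to its stop so that the ram drives the pin fully in, and let the treadle come all the way up again. Leave the block against the stop and the catch swung clear, and do not knock over or shove away the mug or the tape roll.

Things in the scene. Friction and masses are not known exactly. Their poses are not given: they have to be found in the camera images.
- press: Grey bench press with a treadle, fixed. Origin at bench level below it; its -x points to its front (treadle side, roughly towards the robot), y to its left, z up. Press frame, mm: base x -20..155, y -120..120, 30 high; toe plate x -175..-15, y -95..60, 12 high; head x 10..150, y -86..-34, z 117..175; column x 97..147, y -90..-30, z to 180.
- stop_face (a point): Foot of the end stop's face, where the block's nose must come: press frame (40, -85, 30) mm, axes as the press. The stop (top z 62) closes the -y end of a guide channel along y: floor z 30, centre line x 40, 64 clear between two rails (12 wide, tops z 46, y -90..110).
- housing_nose (a point): Lower edge middle of the block's nose, the end that must meet the stop. Bare aluminium block 60 wide (x) x 120 long (y) x 35 high mm, 0.5 kg, loose in the guide channel with 2 mm play each side; starts 45 to 80 mm short of the stop. Axes as the block: y runs from nose to tail.
- housing_tail (a point): centre of the block's flat tail face (60 x 35 mm), 120 mm behind the nose and 17.5 mm above the channel floor: push here, towards the block's -y.
- pin (a joint): steel pin (18 mm dia.) standing out of the block's top, 25 mm from the nose on the centre line: m pressed in from 10 mm proud (0) to flush (0.010). Stiff: 8 N. Fully driven by the ram it reads about 0.0095; it stays where it is left.
- treadle_pad (a point): Point to press on top of the treadle's ribbed rubber pad (70 x 70 mm), 105 mm from the hinge axle (along the press's y at press frame x -25, z 40). Steel plate 80 wide x 135 long mm, free front end raised. The point is at about press frame (-125, 0, 74) mm when up, (-130, 0, 48) when down. Axes as the treadle.
- treadle (a joint): rad the treadle is pressed: 0 up, 0.25 down at its stop; it springs back. Takes 5 N to start and about 15 N at the end at the pad point. It moves the ram. With the catch in place it stops at about 0.05.
- catch (a joint): Rad the safety catch is swung clear: 0 to 0.15 holding the treadle, 1.25 at its far stop, treadle free. Turns about a vertical axis, counter-clockwise from above. At 0 its arm points 0.6 rad forward (to the press's -x) of the press's -y direction, at 1.25 it points 0.65 rad to the rear of it. Friction holds it where it is left (about 1.5 N at the handle).
- catch_hinge (a point): point on the catch's vertical axis, level with the handle's upper part (press frame x -100, y -70, z 90 mm); axes as the press.
- catch_post (a point): centre of the catch's upright black handle (18 mm dia., press frame z 58 to 98), 80 mm from the catch's axis, at z 90. Push it sideways.
- mug: green and white mug, 86 mm wide over the body's side, 88 high, origin at the centre of its underside; bystander.
- tape_roll: roll of black tape, 62 mm dia., 19 high, lying flat, origin at the centre of its underside; bystander.
- ram_axis (a point): Point on the ram's axis at the channel floor, press frame (40, -60, 30) mm. The ram (26 mm dia.) hangs above it: face at z 83 when up, 65.5 with the treadle fully down.

How it is judged:
On the way, in this order (a step that is already met when the one before it is completed fails the run):
1. the block stands against the end stop and the catch is swung clear, with the treadle up and the pin still proud (horizontal distance between housing_nose and stop_face below 0.006 m and value of joint catch above 1.1 rad and value of joint treadle below 0.08 rad and value of joint pin below 0.004 m), for 0.1 s.
2. the treadle is pressed down to its stop with the block in place, and the ram has driven the pin in (value of joint treadle above 0.225 rad and horizontal distance between housing_nose and stop_face below 0.006 m and value of joint pin above 0.0075 m), for 0.1 s.
At the end, for the whole second after the job is handed in: The pin is pressed in to within 2.5 mm of flush, the treadle is up again (under 0.03 rad), the catch is swung clear (over 1.1 rad) and the block's nose is within 6 mm of the end stop (value of joint pin above 0.0075 m and value of joint treadle below 0.03 rad and value of joint catch above 1.1 rad and horizontal distance between housing_nose and stop_face below 0.006 m); the robot touches nothing.
It fails at once if the mug or the tape roll was moved more than 40 mm or tipped over (distance of any of mug, tape_roll from where it was at the start of the episode above 0.04 m or angle between mug's own z axis and vertical above 0.7 rad).
It also fails if it takes over 50 s, if anything falls off the work surface, if the arm or the gripper's body presses on something with over 40 N, if the wrist force passes 120 N, or if a joint passes its speed limit or range.

## Working session

There is one attempt and no reset: what is moved stays moved. The work goes in short steps, Python scripts to look and compute and a tool call to move; the robot and the scene stay as the last step left them, time stands still between calls to the robot, and variables do not carry over. Pictures are saved under pics/ and viewed, on a budget of 10 in all, crops included, one or two more only if the job needs it, and the job is handed in when it is done.

Besides the shell and the picture viewer there is one more tool, called after "Emit:" by a JSON object that holds its "api" and its "payload", one argument or row to a line. send_rows: Moves the arm, as the interface text tells. Its arguments: {"type":"object","properties":{"deltas":{"type":"array"},"grip_force":{"type":"number"}},"required":["deltas"]}

```bash
mkdir -p pics; cat > h.py <<'E'
import numpy as np, cv2
from bench import monitor, cams, finish_job, robot
def snap(n,f):
    s=cams.snapshot(n); cv2.imwrite('pics/'+f,s['pixels'][:,:,::-1]); np.savez('pics/'+f+'.npz',**{k:s[k] for k in('pixels','K','world_to_cam')}); return s
def load(f): return dict(np.load('pics/'+f+'.npz'))
def ray(s,u,v,fish=False):
    K=s['K'];T=s['world_to_cam'];x=(u-K[0,2])/K[0,0];y=(v-K[1,2])/K[1,1]
    if fish:
        r=np.hypot(x,y); d=np.array([x/r*np.sin(r),-y/r*np.sin(r),-np.cos(r)])
    else: d=np.array([x,-y,-1.])
    R=T[:3,:3]; return -R.T@T[:3,3], R.T@d
def onz(s,u,v,z,fish=False):
    o,d=ray(s,u,v,fish); return o+d*(z-o[2])/d[2]
def proj(s,p):
    c=s['world_to_cam'][:3,:3]@np.array(p)+s['world_to_cam'][:3,3]; K=s['K']
    return K[0,2]+K[0,0]*c[0]/-c[2], K[1,2]+K[1,1]*-c[1]/-c[2]
E
python3 - <<'E'
from h import *
for n in('top','side'):
    s=snap(n,n+'0.png');print(n,s['K'].tolist(),np.round(s['world_to_cam'],4).tolist())
st=monitor.read_state();print(st['ee_pos'],st['tcp_rot'],st['time'],robot.grasp_offset)
E
```

```text
top [[573.1044732759913, 0.0, 313.3329848724751], [0.0, 573.1044732759913, 235.42086835853274], [0.0, 0.0, 1.0]] [[0.0299, -0.9995, 0.0078, -0.0259], [0.9871, 0.0308, 0.1572, -0.5186], [-0.1574, 0.003, 0.9875, -1.4951], [0.0, 0.0, 0.0, 1.0]]
side [[606.1571020149081, 0.0, 316.9026210877868], [0.0, 606.1571020149081, 238.97868297237622], [0.0, 0.0, 1.0]] [[-0.9529, 0.3028, -0.0156, 0.518], [-0.2296, -0.687, 0.6894, 0.0327], [0.1981, 0.6605, 0.7242, -1.7579], [0.0, 0.0, 0.0, 1.0]]
[0.27936398 0.61430591 0.21800013] [[-9.10299437e-01  4.13950216e-01 -3.91265160e-04]
 [ 4.13950401e-01  9.10299003e-01 -8.89676266e-04]
 [-1.21133982e-05 -9.71836174e-04 -9.99999528e-01]] 0.1 0.0188
```

View pics/top0.png

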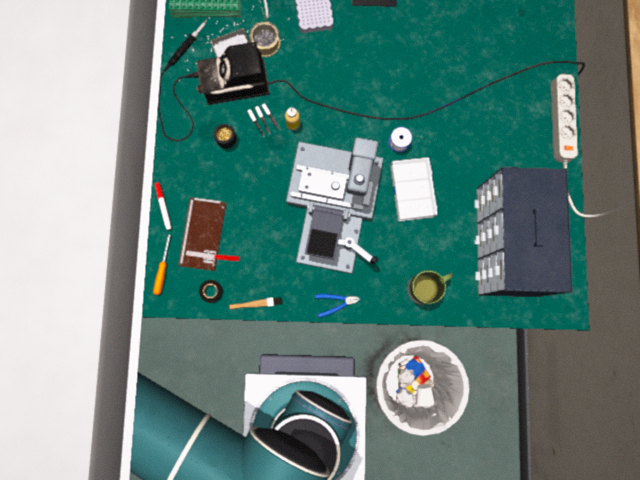

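View pics/side0.png

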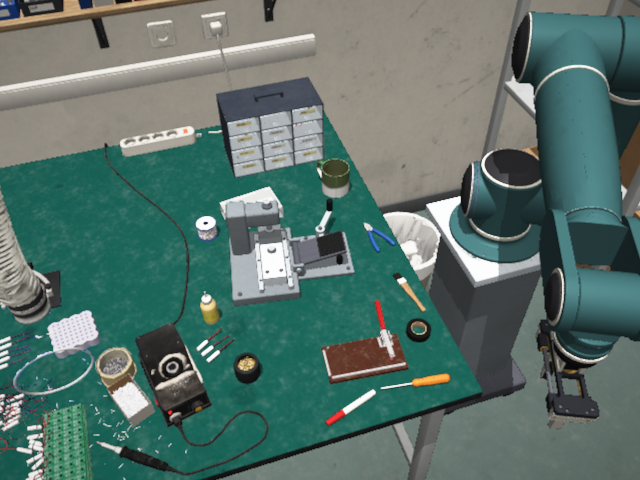

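The top view shows the press around (335,200). The treadle pad is at (322,243), the catch handle near (372,258), the mug at (428,288) and the tape roll at (209,290). I'll take an enlarged crop to get the corners.

```bash
python3 - <<'E'
from h import *
a=cv2.imread('pics/top0.png')[125:305,275:455]
b=cv2.imread('pics/side0.png')[150:310,210:370]
a=cv2.resize(a,(600,600),interpolation=cv2.INTER_CUBIC)
cv2.imwrite('pics/topc.png',a)
E
```

```text
(no output)
```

View pics/topc.png

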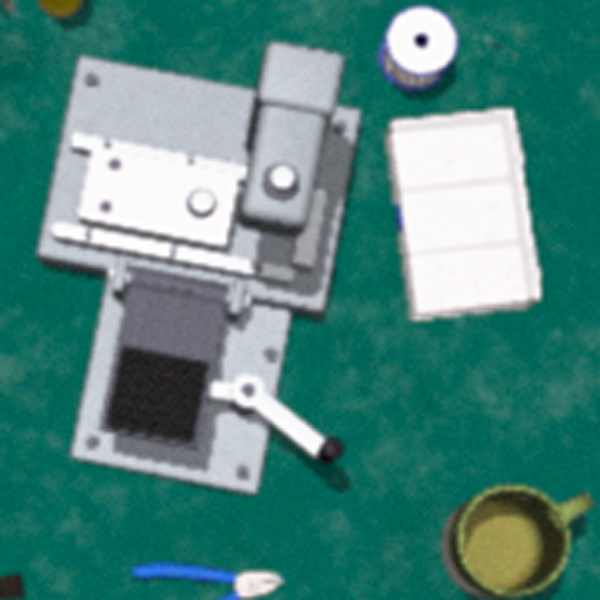

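The crop shows the base corners (80,58), (40,258), (325,312) and (360,108), the toe plate front corners (72,457) and (255,492), the catch axis (248,390), the handle top (330,448), and the block from about x 80 to 240. Next I fit the press pose from these.

```bash
cat >> h.py <<'E'
def fit(A,B):
    ca,cb=A.mean(0),B.mean(0);a=A-ca;b=B-cb
    th=np.arctan2((a[:,0]*b[:,1]-a[:,1]*b[:,0]).sum(),(a*b).sum())
    R=np.array([[np.cos(th),-np.sin(th)],[np.sin(th),np.cos(th)]]);return R,cb-R@ca,th
E
python3 - <<'E'
from h import *
s=load('top0.png')
P=[(80,58,155,120,30),(40,258,-20,120,30),(325,312,-20,-120,30),(360,108,155,-120,30),(72,457,-175,60,12),(255,492,-175,-95,12)]
w=lambda px,py,z:onz(s,275+px*.3,125+py*.3,z)
A=np.array([p[2:4] for p in P])/1e3; B=np.array([w(p[0],p[1],p[4]/1e3)[:2] for p in P])
R,t,th=fit(A,B);print('t',t,'th',th);print(np.round((B-A@R.T-t)*1e3,1))
np.savez('press.npz',R=R,t=t,th=th)
inv=lambda q:np.round((R.T@(q[:2]-t))*1e3,1)
for n,px,py,z in[('handle',330,448,.098),('hinge',248,390,.09),('blk tail L',95,150,.065),('tail front',80,218,.065),('nose front',228,246,.065),('pin',202,202,.075),('ramtop',283,180,.18),('pad c',158,393,.074),('pad c front L',105,430,.07)]:
    print(n,inv(w(px,py,z)),np.round(w(px,py,z),3))
for n,u,v in[('mug',428,288),('tape',209,290)]: print(n,onz(s,u,v,.08 if n=='mug' else .02),)
s2=load('side0.png')
for q in [(155,120,30),(-20,120,30),(-175,60,12),(-175,-95,12)]:
    p=R@np.array(q[:2])/1e3+t;print(q,proj(s2,[*p,q[2]/1e3]))
E
```

```text
t [ 0.61108868 -0.05417807] th -0.16302589701157524
[[-2.9 -1.6]
 [-1.1 -3.1]
 [ 0.3  0.1]
 [ 0.5  1.8]
 [ 1.  -0.4]
 [ 2.2  3.2]]
handle [-138.  -137.3] [ 0.453 -0.167  0.098]
hinge [-104.5  -67.5] [ 0.497 -0.104  0.09 ]
blk tail L [67.9 88.2] [0.692 0.022 0.065]
tail front [10.5 89. ] [0.636 0.032 0.065]
nose front [ 10.9 -31.6] [ 0.617 -0.087  0.065]
pin [39.8 -4.5] [ 0.65  -0.065  0.075]
ramtop [ 41.2 -60.5] [ 0.642 -0.121  0.18 ]
pad c [-118.     0.8] [ 0.495 -0.034  0.074]
pad c front L [-154.2   36.1] [0.465 0.006 0.07 ]
mug [ 0.38495408 -0.30950512  0.08      ]
tape [0.36613965 0.26429757 0.02      ]
(155, 120, 30) (np.float64(232.2260868505635), np.float64(298.75291282915043))
(-20, 120, 30) (np.float64(299.88205426990885), np.float64(290.3965868401247))
(-175, 60, 12) (np.float64(354.22921403203685), np.float64(270.3894556234319))
(-175, -95, 12) (np.float64(344.1978064885722), np.float64(229.96058126667515))
```

```bash
cat >> h.py <<'E'
from scipy.spatial.transform import Rotation as Ro
def go(x,y,z,yaw,ref=None):
    "press-frame mm target, yaw of tool y axis in press frame (rad), tool down -> delta row"
    d=np.load('press.npz');st=monitor.read_state();p0=st['ee_pos'];R0=st['tcp_rot']
    if ref is not None: p0,R0=ref
    p=np.array([*(d['R']@np.array([x,y])/1e3+d['t']),z/1e3])
    a=yaw+float(d['th']);ty=np.array([np.cos(a),np.sin(a),0]);tz=np.array([0,0,-1.]);Rt=np.c_[np.cross(ty,tz),ty,tz]
    print((x,y,z),np.round(p,3),'row',np.round(R0.T@(p-p0),4),np.round(Ro.from_matrix(R0.T@Rt).as_rotvec(),3))
    return p,Rt
def where():
    d=np.load('press.npz');st=monitor.read_state();p=st['ee_pos']
    print('press mm',np.round(d['R'].T@(p[:2]-d['t'])*1e3,1),round(p[2]*1e3,1),'F press',np.round(d['R'].T@st['force'][:2],1),st['force'][2].round(1),'t',st['time'],'op',st['opening'].round(3) if hasattr(st['opening'],'round') else st['opening'])
E
python3 - <<'E'
from h import *
r=go(-190,-145,215,np.pi/2)
go(-190,-145,72,np.pi/2,r); go(-70,-143,72,np.pi/2,r)
E
```

```text
(-190, -145, 215) [ 0.4   -0.166  0.215] row [-0.4331 -0.6607  0.0036] [-0.001 -0.    -0.264]
(-190, -145, 72) [ 0.4   -0.166  0.072] row [0.    0.    0.143] [0. 0. 0.]
(-70, -143, 72) [ 0.519 -0.184  0.072] row [-0.12   0.002  0.143] [0. 0. 0.]
```

Emit:
{"api": "send_rows", "payload": {
  "deltas": [0, -0.35, -0.3, 0.004, 0, 0, -0.132, 0, -0.35, -0.3, 0.004, 0, 0, -0.132, 0, -0.35, -0.3, 0.004, 0, 0, -0.132, 0, -0.35, -0.3, 0.004, 0, 0, -0.132, 0, -0.35, -0.3, 0.004, 0, 0, -0.132, 0, -0.35, -0.3, 0.004, 0, 0, -0.132, 0, -0.35, -0.3, 0.004, 0, 0, -0.132, 0, -0.433, -0.66, 0.004, 0, 0, -0.264, 0, -0.433, -0.66, 0.004, 0, 0, -0.264, 0, -0.433, -0.66, 0.004, 0, 0, -0.264],
  "grip_force": 40
}}

```text
time: 1.35
ee_pos: [0.4325, 0.0311, 0.2146]
tcp_rot: [[-0.987, 0.162, 0.0], [0.162, 0.987, -0.0], [-0.0, -0.0, -1.0]]
force: [0.7, -0.2, 0.6]
opening: 0.0008
```

```bash
python3 - <<'E'
from h import *
where();go(-190,-145,215,np.pi/2)
E
```

```text
press mm [-190.1   55.1] 214.6 F press [ 0.7 -0.1] 0.6 t 1.35 op 0.0008244316691001527
(-190, -145, 215) [ 0.4   -0.166  0.215] row [ 1.000e-04 -2.001e-01 -4.000e-04] [-0.     0.     0.001]
```

Emit:
{"api": "send_rows", "payload": {
  "deltas": [0, 0, -0.2, 0, 0, 0, 0, 0, 0, -0.2, 0, 0, 0, 0, 0, 0, -0.2, 0, 0, 0, 0, 0, 0, -0.2, 0, 0, 0, 0, 0, 0, -0.2, 0, 0, 0, 0, 0, 0, -0.2, 0, 0, 0, 0]
}}

```text
time: 2.1
ee_pos: [0.4012, -0.1634, 0.2147]
tcp_rot: [[-0.987, 0.161, -0.0], [0.161, 0.987, 0.0], [0.0, 0.0, -1.0]]
force: [0.6, 0.3, 0.3]
opening: 0.0008
```

```bash
python3 - <<'E'
from h import *
where();go(-190,-145,72,np.pi/2)
snap('wrist','w1.png')
E
```

```text
press mm [-189.4 -141.8] 214.7 F press [0.5 0.4] 0.3 t 2.1 op 0.000771093071371519
(-190, -145, 72) [ 0.4   -0.166  0.072] row [ 0.0006 -0.0032  0.1427] [ 0.    -0.     0.002]
```

View pics/w1.png

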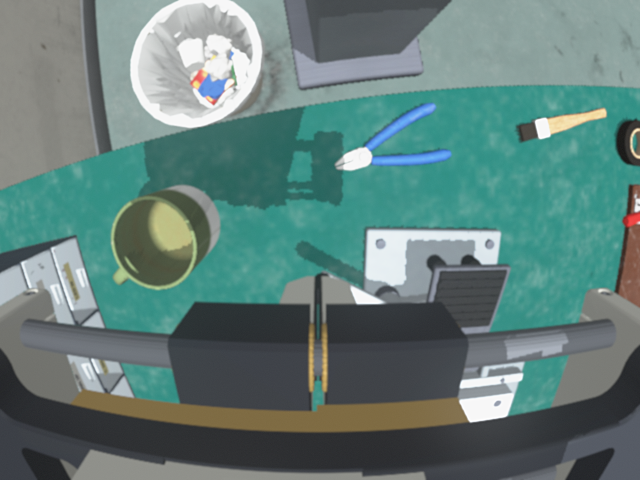

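The wrist view shows the mug at (155,240), well off to the side. The toe plate is at (430,240), and the catch is partly hidden behind the fingers. I'm clear to descend.

Emit:
{"api": "send_rows", "payload": {
  "deltas": [0, 0, 0, 0.143, 0, 0, 0, 0, 0, 0, 0.143, 0, 0, 0, 0, 0, 0, 0.143, 0, 0, 0, 0, 0, 0, 0.143, 0, 0, 0, 0, -0.03, 0, 0.143, 0, 0, 0, 0, -0.06, 0, 0.143, 0, 0, 0, 0, -0.08, 0, 0.143, 0, 0, 0, 0, -0.1, 0, 0.143, 0, 0, 0, 0, -0.1, 0, 0.143, 0, 0, 0]
}}

```text
time: 3.28
ee_pos: [0.5013, -0.181, 0.0742]
tcp_rot: [[-0.987, 0.161, 0.002], [0.161, 0.987, -0.001], [-0.002, -0.001, -1.0]]
force: [-0.7, 0.4, -0.7]
opening: 0.0007
```

```bash
python3 - <<'E'
from h import *
where();go(-70,-143,72,np.pi/2)
E
```

```text
press mm [ -87.8 -143. ] 74.2 F press [-0.8  0.3] -0.7 t 3.275 op 0.0006608623719500026
(-70, -143, 72) [ 0.519 -0.184  0.072] row [-0.0178 -0.      0.0022] [-0.001  0.002  0.001]
```

Emit:
{"api": "send_rows", "payload": {
  "deltas": [0, -0.01, 0, 0, 0, 0, 0, 0, -0.018, 0, 0, 0, 0, 0, 0, -0.021, 0, 0, 0, 0, 0, 0, -0.021, 0, 0, 0, 0, 0]
}}

```text
time: 3.78
ee_pos: [0.52, -0.1841, 0.0718]
tcp_rot: [[-0.987, 0.162, -0.001], [0.162, 0.987, 0.0], [0.001, 0.0, -1.0]]
force: [-5.2, 2.0, 3.8]
opening: 0.0006
```

```bash
python3 - <<'E'
from h import *
where()
s=snap('top','top1.png')
cv2.imwrite('pics/top1c.png',cv2.resize(s['pixels'][125:305,275:455,::-1],(600,600),interpolation=cv2.INTER_CUBIC))
E
```

```text
press mm [ -68.8 -143. ] 71.8 F press [-5.5  1.2] 3.8 t 3.775 op 0.0005699981752385658
```

View pics/top1c.png

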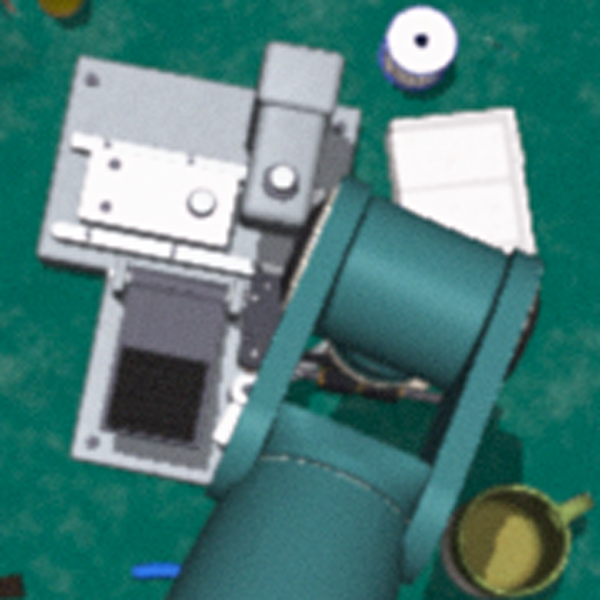

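The catch has swung over: its short inner lug at (228,425) has turned round, and the force is rising at the position expected for the far stop. Now I back off, lift and head for the block tail.

```bash
python3 - <<'E'
from h import *
st=monitor.read_state();print(st['qpos'].round(2))
go(-100,-143,72,np.pi/2);go(-100,-143,230,np.pi/2);go(40,130,230,0)
E
```

```text
[-0.39 -0.07  1.88 -0.    1.34 -1.79]
(-100, -143, 72) [ 0.489 -0.179  0.072] row [ 0.0312  0.     -0.0001] [ 0.    -0.001  0.   ]
(-100, -143, 230) [ 0.489 -0.179  0.23 ] row [ 0.0314  0.     -0.1581] [ 0.    -0.001  0.   ]
(40, 130, 230) [0.672 0.068 0.23 ] row [-0.1087  0.273  -0.1582] [-1.000e-03 -1.000e-03  1.571e+00]
```

Emit:
{"api": "send_rows", "payload": {
  "deltas": [0, 0.034, 0, 0, 0, 0, 0, 0, 0.034, 0, -0.05, 0, 0, 0, 0, 0.034, 0, -0.11, 0, 0, 0, 0, 0.034, 0, -0.16, 0, 0, 0, 0, 0.034, 0, -0.16, 0, 0, 0]
}}

```text
time: 4.45
ee_pos: [0.4879, -0.1793, 0.2363]
tcp_rot: [[-0.987, 0.162, 0.006], [0.162, 0.987, -0.003], [-0.007, -0.002, -1.0]]
force: [-0.7, -0.5, -0.5]
opening: 0.0005
```

```bash
python3 - <<'E'
from h import *
where();go(40,130,230,0)
E
```

```text
press mm [-101.3 -143.5] 236.3 F press [-0.6 -0.6] -0.5 t 4.45 op 0.0005125745441567402
(40, 130, 230) [0.672 0.068 0.23 ] row [-0.1412  0.2735  0.0067] [0.004 0.007 1.571]
```

Emit:
{"api": "send_rows", "payload": {
  "deltas": [0, -0.02, 0.06, 0, 0, 0, 0.18, 0, -0.04, 0.12, 0, 0, 0, 0.36, 0, -0.06, 0.18, 0, 0, 0, 0.54, 0, -0.09, 0.22, 0, 0, 0, 0.72, 0, -0.11, 0.25, 0, 0, 0, 0.9, 0, -0.141, 0.2735, 0, 0, 0, 1.08, 0, -0.141, 0.2735, 0, 0, 0, 1.26, 0, -0.141, 0.2735, 0, 0, 0, 1.44, 0, -0.141, 0.2735, 0, 0, 0, 1.571, 0, -0.141, 0.2735, 0, 0, 0, 1.571]
}}

```text
time: 5.7
ee_pos: [0.6701, 0.0683, 0.2307]
tcp_rot: [[0.162, 0.987, -0.001], [0.987, -0.162, -0.0], [-0.0, -0.001, -1.0]]
force: [0.2, -0.3, 0.5]
opening: 0.0004
```

```bash
python3 - <<'E'
from h import *
where();r=go(40,130,44,0);go(40,45,44,0)
s=snap('wrist','w2.png')
E
```

```text
press mm [ 38.3 130.4] 230.7 F press [ 0.2 -0.3] 0.5 t 5.7 op 0.0004084744892174535
(40, 130, 44) [0.672 0.068 0.044] row [-0.0004  0.0018  0.1867] [-0.001  0.     0.001]
(40, 45, 44) [ 0.658 -0.016  0.044] row [-0.0854  0.0018  0.1867] [-0.001  0.     0.001]
```

View pics/w2.png

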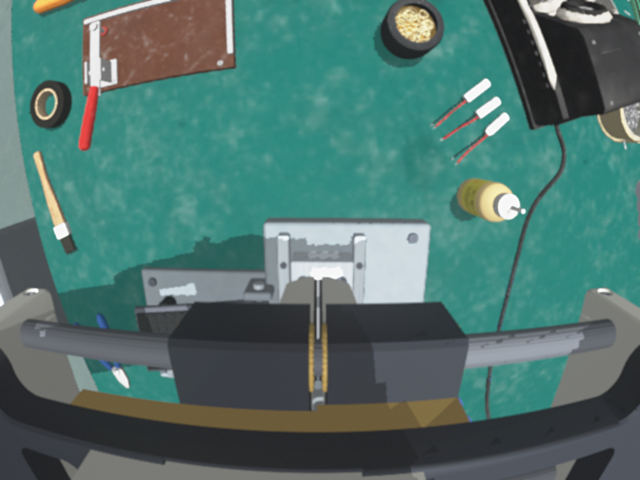

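The wrist view shows the fingers centred over the channel: rails at columns 283 and 360, fingers at 318. The block tail is the light patch at (325,270). I descend outboard of the tail and push.

Emit:
{"api": "send_rows", "payload": {
  "deltas": [0, 0, 0.0018, 0.06, 0, 0, 0, 0, 0, 0.0018, 0.12, 0, 0, 0, 0, 0, 0.0018, 0.187, 0, 0, 0, 0, 0, 0.0018, 0.187, 0, 0, 0, 0, -0.03, 0.0018, 0.187, 0, 0, 0, 0, -0.045, 0.0018, 0.187, 0, 0, 0, 0, -0.055, 0.0018, 0.187, 0, 0, 0, 0, -0.065, 0.0018, 0.187, 0, 0, 0, 0, -0.075, 0.0018, 0.187, 0, 0, 0, 0, -0.08, 0.0018, 0.187, 0, 0, 0]
}}

```text
time: 7.0
ee_pos: [0.6597, -0.0108, 0.0464]
tcp_rot: [[0.162, 0.987, 0.002], [0.987, -0.162, 0.0], [0.001, 0.002, -1.0]]
force: [1.0, 5.1, 3.4]
opening: 0.0006
```

```bash
python3 - <<'E'
from h import *
where();go(40,43,44,0)
E
```

```text
press mm [40.9 50.7] 46.4 F press [0.2 5.2] 3.4 t 7.0 op 0.0005522428332821881
(40, 43, 44) [ 0.658 -0.018  0.044] row [-0.0077 -0.0009  0.0023] [ 0.002 -0.001  0.   ]
```

Emit:
{"api": "send_rows", "payload": {
  "deltas": [0, -0.003, 0, 0, 0, 0, 0, 0, -0.005, 0, 0, 0, 0, 0, 0, -0.007, 0, 0, 0, 0, 0, 0, -0.007, 0, 0, 0, 0, 0]
}}

```text
time: 7.5
ee_pos: [0.659, -0.0151, 0.0459]
tcp_rot: [[0.161, 0.987, 0.003], [0.987, -0.161, 0.004], [0.005, 0.002, -1.0]]
force: [8.5, 21.7, 1.9]
opening: 0.0004
```

```bash
python3 - <<'E'
from h import *
where()
E
```

```text
press mm [41.  46.4] 45.9 F press [ 4.9 22.8] 1.9 t 7.5 op 0.0004209910437401018
```

Force climbs to 23 N while the tool stalls, so the block should be on the stop. I back off, lift and move over the treadle, then check.

```bash
python3 - <<'E'
from h import *
go(40,90,46,0);go(40,90,160,0);go(-125,0,160,0)
E
```

```text
(40, 90, 46) [0.665 0.028 0.046] row [ 0.0436 -0.0009  0.0001] [ 0.002 -0.005  0.001]
(40, 90, 160) [0.665 0.028 0.16 ] row [ 0.0442 -0.0006 -0.1139] [ 0.002 -0.005  0.001]
(-125, 0, 160) [ 0.488 -0.034  0.16 ] row [-0.0456 -0.1658 -0.1147] [ 0.002 -0.005  0.001]
```

Emit:
{"api": "send_rows", "payload": {
  "deltas": [0, 0.046, 0, 0, 0, 0, 0, 0, 0.046, 0, 0, 0, 0, 0, 0, 0.046, 0, -0.06, 0, 0, 0, 0, 0.046, 0, -0.114, 0, 0, 0, 0, 0.046, -0.05, -0.114, 0, 0, 0, 0, 0.02, -0.1, -0.114, 0, 0, 0, 0, -0.02, -0.14, -0.114, 0, 0, 0, 0, -0.043, -0.166, -0.114, 0, 0, 0, 0, -0.043, -0.166, -0.114, 0, 0, 0]
}}

```text
time: 8.62
ee_pos: [0.4859, -0.0346, 0.1595]
tcp_rot: [[0.164, 0.986, 0.001], [0.986, -0.164, -0.001], [-0.001, 0.002, -1.0]]
force: [0.2, 0.2, 0.1]
opening: 0.0007
```

```bash
python3 - <<'E'
from h import *
where();go(-125,0,90,0)
s=snap('side','side1.png');t=snap('top','top2.png')
a=cv2.resize(s['pixels'][170:310,210:370,::-1],(400,350),interpolation=cv2.INTER_CUBIC)
b=cv2.resize(t['pixels'][125:265,285:445,::-1],(400,350),interpolation=cv2.INTER_CUBIC)
cv2.imwrite('pics/both.png',np.hstack([a,b]))
E
```

```text
press mm [-126.7   -1. ] 159.5 F press [0.2 0.3] 0.1 t 8.625 op 0.0007216995062537435
(-125, 0, 90) [ 0.488 -0.034  0.09 ] row [0.0011 0.0016 0.0695] [ 0.002  0.001 -0.002]
```

View pics/both.png

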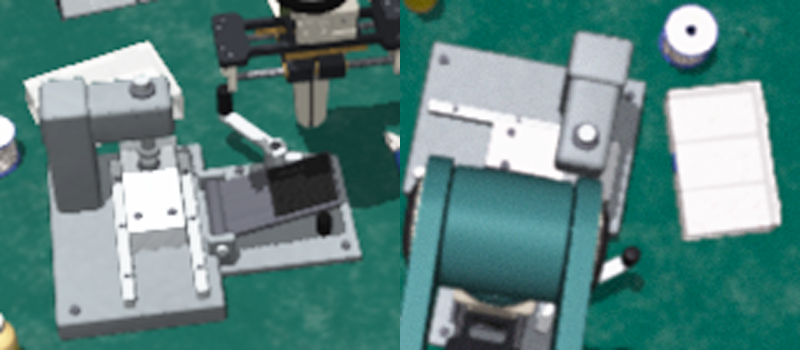

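The side view (left) has the block under the ram, with the pin at about (150,160) beneath it. The top view (right) has the catch handle at (631,255) and the tail's rear corner at (500,122). I convert both to press coordinates.

```bash
python3 - <<'E'
from h import *
d=np.load('press.npz');R,t=d['R'],d['t'];s=load('top2.png');q=load('side1.png')
inv=lambda q:np.round((R.T@(q[:2]-t))*1e3,1)
h=inv(onz(s,285+231*.4,125+255*.4,.098));print('handle',h,'angle',np.arctan2(h[0]+100,-(h[1]+70))+.6)
print('tail corner',inv(onz(s,325,173.8,.065)))
for n,px,py,z in[('tail low R',187,229,.03),('tail low L',133,245,.03),('tail top R',184,218,.065),('tail top L',131,233,.065)]: print(n,inv(onz(q,210+px*.4,170+py*.4,z)))
E
```

```text
handle [ -53.2 -131.1] angle 1.2536358969195218
tail corner [68.8 29.5]
tail low R [ 7.9 14.8]
tail low L [67.6 28.4]
tail top R [10.8 29.9]
tail top L [68.1 42.2]
```

The catch reads about 1.25 rad. The tail is at y≈30–36 mm (35 expected), so the block is on the stop. Pressing the treadle.

Emit:
{"api": "send_rows", "payload": {
  "deltas": [0, 0.001, 0.0016, 0.05, 0, 0, 0, 0, 0.001, 0.0016, 0.08, 0, 0, 0, 0, 0.001, 0.001, 0.087, 0, 0, 0, 0, 0.001, 0, 0.093, 0, 0, 0, 0, 0.001, -0.001, 0.099, 0, 0, 0, 0, 0.001, -0.002, 0.105, 0, 0, 0, 0, 0.001, -0.003, 0.11, 0, 0, 0, 0, 0.001, -0.003, 0.112, 0, 0, 0, 0, 0.001, -0.003, 0.112, 0, 0, 0]
}}

```text
time: 9.85
ee_pos: [0.4855, -0.0316, 0.0488]
tcp_rot: [[0.162, 0.987, 0.002], [0.987, -0.162, -0.0], [0.0, 0.002, -1.0]]
force: [-4.2, 1.8, 9.0]
opening: 0.0003
```

```bash
python3 - <<'E'
from h import *
where()
E
```

```text
press mm [-127.6    1.9] 48.8 F press [-4.4  1.1] 9.0 t 9.85 op 0.00028385145276563944
```

Emit:
{"api": "send_rows", "payload": {
  "deltas": [0, 0, 0, 0.002, 0, 0, 0, 0, 0, 0, 0.004, 0, 0, 0, 0, 0, 0, 0.005, 0, 0, 0, 0, 0, 0, 0.005, 0, 0, 0]
}}

```text
time: 10.35
ee_pos: [0.4856, -0.0316, 0.0464]
tcp_rot: [[0.162, 0.987, 0.002], [0.987, -0.162, -0.0], [0.0, 0.002, -1.0]]
force: [-24.3, 4.0, 43.4]
opening: 0.0004
```

```bash
python3 - <<'E'
from h import *
where()
E
```

```text
press mm [-127.5    1.9] 46.4 F press [-24.7   0. ] 43.4 t 10.35 op 0.00041191541337831726
```

The force jumps from 9 to 43 N at z 46 mm, so the treadle is hard on its stop. Releasing.

Emit:
{"api": "send_rows", "payload": {
  "deltas": [0, 0, 0, -0.01, 0, 0, 0, 0, 0, 0, -0.02, 0, 0, 0, 0, 0, 0, -0.035, 0, 0, 0, 0, 0, 0, -0.08, 0, 0, 0, 0, 0, 0, -0.14, 0, 0, 0, 0, 0.04, -0.03, -0.18, 0, 0, 0, 0, 0.08, -0.08, -0.19, 0, 0, 0, 0, 0.12, -0.1, -0.19, 0, 0, 0, 0, 0.16, -0.1, -0.19, 0, 0, 0, 0, 0.16, -0.1, -0.19, 0, 0, 0]
}}

```text
time: 11.6
ee_pos: [0.4111, 0.1442, 0.2322]
tcp_rot: [[0.159, 0.987, -0.001], [0.987, -0.159, 0.0], [-0.0, -0.001, -1.0]]
force: [-0.1, 0.1, 0.4]
opening: 0.0004
```

```bash
python3 - <<'E'
from h import *
where()
s=snap('side','side2.png');t=snap('top','top3.png')
a=cv2.resize(s['pixels'][170:310,210:370,::-1],(400,350),interpolation=cv2.INTER_CUBIC)
b=cv2.resize(t['pixels'][125:265,285:445,::-1],(400,350),interpolation=cv2.INTER_CUBIC)
cv2.imwrite('pics/both2.png',np.hstack([a,b]))
E
```

```text
press mm [-229.6  163.3] 232.2 F press [-0.2  0. ] 0.4 t 11.6 op 0.00039852098694699784
```

View pics/both2.png

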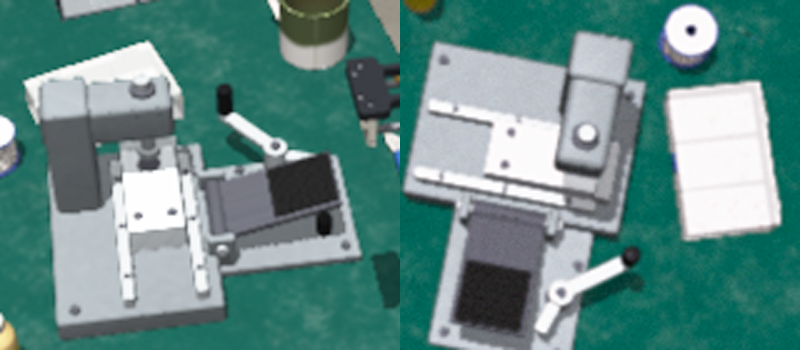

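The treadle is up and the catch is clear. I compare the pin region before and after at close zoom.

```bash
python3 - <<'E'
from h import *
c=[cv2.resize(load(f)['pixels'][215:265,250:300,::-1],(400,400),interpolation=cv2.INTER_CUBIC) for f in('side1.png','side2.png')]
cv2.imwrite('pics/pin.png',np.hstack(c))
d=np.load('press.npz');R,t=d['R'],d['t'];s=load('side2.png')
for z in(65,75,83): p=R@np.array([.04,-.06])+t;u,v=proj(s,[*p,z/1e3]);print(z,(u-250)*8,(v-215)*8)
s=load('top3.png');inv=lambda q:np.round((R.T@(q[:2]-t))*1e3,1)
print([inv(onz(s,285+(a-400)*.4,125+b*.4,.065)) for a,b in((495,122),(486,175))])
E
```

```text
65 156.29390083682256 154.71706893988176
75 154.18081133993383 134.36548979188365
83 152.47698490088987 117.95560337688994
[array([67.8, 34.8]), array([ 8.7, 33.2])]
```

View pics/pin.png

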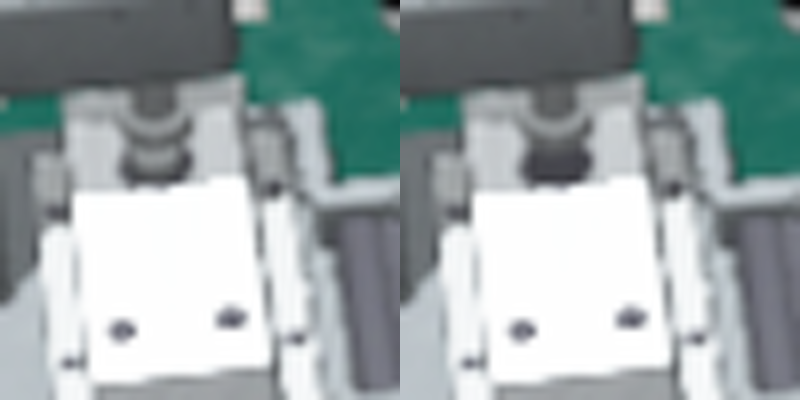

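Before the press (left), the pin's bright top stands out at (155,150). After it (right, at (555,160)), only the dark flush disc is left. The tail is at y≈34 mm (35 expected), so I'm handing in.

```bash
python3 -c "
from h import *
print(finish_job());where()"
```

```text
the job is handed in; nothing more can be done
None
the job is handed in; nothing more can be done
```

The pin is pressed in and the job is handed in, after about 11.6 s of robot time. I swung the catch over to its far stop, pushed the block onto the end stop, pressed the treadle down to its stop and let it come up again. The hand-in gives no verdict, so these are my own last checks:

- **Block:** it stalled against the stop at about 23 N. After pressing, its tail measured y ≈ 33–35 mm in the press frame, where 35 means fully home.
- **Catch:** it measured about 1.25 rad before pressing, and the last picture shows it still clear.
- **Treadle:** the force jumped from 9 to 43 N (vertical) at the bottom, at about the expected height. The last side view shows it fully up.
- **Pin:** it stood proud before pressing and looks flush afterwards. I judged this by eye from the side camera and did not measure it.
- **Mug and tape roll:** the arm stayed clear of both, and I did not measure their positions again at the end.
- **Robot:** it finished clear of everything, with the wrist force near zero.

One reading disagreed. An earlier side-view reading of the block's tail edges scattered from 15 to 42 mm. I put this down to picking blurry edges, because the top view and the push force agreed with each other.

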